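# Set up the tack-welding jig

## Task

Set up the welding jig: first slide the straightedge over the jig plate until its far long edge touches both yellow stop pins at once, then press every copper backing block that is on the bench fully home into a pocket of the jig, any pocket. Last of all, hook the brass earth saddle over the green part of the earth bar and slide it along the bar to the middle of the red part, leaving it hanging there. The straightedge must still be against both pins and the blocks home at the end, and the bare steel plates and the wire brush lying about are to be left where they are.

Things in the scene. Friction and masses are not known exactly. Their poses are not given: they have to be found in the camera images.
- jig: the welding jig: fixed dark steel plate, 200 (x) x 330 (y) x 16 thick, flat on the bench; origin at the centre of its underside, x towards its far side, y to the left. Four equal rectangular pockets in a row along y in its nearer half (at x = -55, y = -120, -40, 40, 120), each 39 (x) x 53 (y) and 12 deep
- pin_left: left stop pin: fixed upright yellow pin, 14 across, standing 18 above the jig plate in its farther half; origin on its axis at the level of the plate's top
- pin_right: right stop pin: the same as the left one, nearer the jig's right end. The line through the two pins is usually not parallel to the jig's sides
- straightedge: loose aluminium straightedge lying flat on the jig plate between the robot and the pins, at first askew over the pockets: 40 wide (x) x 280 long (y) x 10 thick, about 0.35 kg; origin at the centre of its underside, its far long edge is at x = +20. On its middle stands a red grip block, 20 (x) x 46 (y), from 10 to 34 above the straightedge's underside
- earth_bar: fixed horizontal aluminium bar, 12 thick (x) x 360 long (y) x 30 high, on two white posts (28 across, 336 apart) beyond the jig; its flat top is 100 above the bench; origin on the bench under its middle, y along the bar
- red_band: red painted stretch of the earth bar, 60 long: the mark. Origin at its middle, at the top face of the bar; y along the bar. Red and green may be at either end
- green_band: green painted stretch of the earth bar, 60 long: where the saddle is hooked on. Origin at its middle, at the top face of the bar; y along the bar
- saddle: loose brass earth saddle (an upside-down U), about 0.35 kg, standing on its two legs on the bench at the left: 36 (x) x 40 (y) x 65 high; the legs are 8 thick and the gap between them is 20 wide (x) and 55 high, open downwards and at both y ends, so the bar runs through along the saddle's y. On top stands a black grip 22 x 22, from 65 to 97 above the feet. Origin at the centre of the underside
- saddle_throat (a point): middle of the underside of the saddle's bridge, 55 above the saddle's origin; it rests on the bar's top face when the saddle hangs
- jig_hole0 (a point): centre of the mouth of a jig pocket, at the level of the plate's top (16 above the bench); axes as the jig's; rightmost
- jig_hole1 (a point): centre of the mouth of a jig pocket, at the level of the plate's top (16 above the bench); axes as the jig's; second from the right
- jig_hole2 (a point): centre of the mouth of a jig pocket, at the level of the plate's top (16 above the bench); axes as the jig's; second from the left
- jig_hole3 (a point): centre of the mouth of a jig pocket, at the level of the plate's top (16 above the bench); axes as the jig's; leftmost
- block1: loose copper backing block, about 0.2 kg, one of three or four alike: base 36 (x) x 50 (y) x 12 high, on it a steel lug 14 (x) x 30 (y) from 12 to 36 above the underside; origin at the centre of the underside. Half a turn makes no difference. May be absent
- block2: loose copper backing block, about 0.2 kg, one of three or four alike: base 36 (x) x 50 (y) x 12 high, on it a steel lug 14 (x) x 30 (y) from 12 to 36 above the underside; origin at the centre of the underside. Half a turn makes no difference. May be absent
- block3: loose copper backing block, about 0.2 kg, one of three or four alike: base 36 (x) x 50 (y) x 12 high, on it a steel lug 14 (x) x 30 (y) from 12 to 36 above the underside; origin at the centre of the underside. Half a turn makes no difference. May be absent
- block4: loose copper backing block, about 0.2 kg, one of three or four alike: base 36 (x) x 50 (y) x 12 high, on it a steel lug 14 (x) x 30 (y) from 12 to 36 above the underside; origin at the centre of the underside. Half a turn makes no difference. May be absent
- coupon1: flat bare steel plate 50 x 75 x 6, lying on the bench at the far right, beyond the wire brush; not part of the job
- coupon2: flat bare steel plate 50 x 75 x 6, lying on the bench, far left; not part of the job
- coupon3: flat bare steel plate 50 x 75 x 6, lying on the bench near the robot, left; not part of the job
- wire_brush: hand brush lying on the bench at the far right; not part of the job
Things that resemble listed ones, but are neither listed nor needed, are in the scene too. Leave any black look-alike of the block4 alone. Leave any blue look-alike of the block2 alone.

How it is judged:
By the outcome, as a careful person would: the job done as asked, in the order asked, and still so for the second after the job is handed in, with the robot touching nothing.
Of block1, block2, block3, block4 only 3 to 4 are there at a start; the rules pass over those that are not, and their reading is None.
At some moment in a run one of straightedge, block1, block2, block3, block4 may be knocked a few centimetres aside while the robot is not near it.
It also fails if it takes over 210 s, if anything falls off the work surface, if the arm or the gripper's body presses on something with over 40 N, if the wrist force passes 120 N, or if a joint passes its speed limit or range.

## Robot

A 6-joint arm with a two-finger parallel gripper is mounted at the origin on the work surface. World frame = base frame: x ahead of the robot, y to its left, z up, the work surface at z = 0. Lengths are in m, angles in rad, forces in N, time in s.
With the tool pointing down it reaches from about 0.375 to 0.925 m from the base axis. Payload 5.7 kg.
Tool frame: the origin (TCP) lies midway between the tips of the shut fingers; the grasp point (between the pads) lies 19 mm behind it; z points along the fingers, y is the line along which they close (so a half turn about z gives the same grasp; the last joint's range is limited). The gripper opens to 88 mm and grips with 3 to 60 N. Pads are 20 mm wide; open, the fingers measure 115 mm over their backs; the gripper's body (75 mm by 178 mm) begins 61 mm behind the grasp point.
Start: joints at [-1.349, 0.359, 1.51, -0, 1.272, -0.115], TCP at [0.198, -0.566, 0.223] pointing down, gripper open.
Joint ranges: [-2.97, 2.97], [-1.01, 2.36], [0.21, 2.38], [-0.96, 4.11], [0.2, 2.71], [-2.98, 2.98]. Speed limits (rad/s): [2.39, 2.39, 3.14, 3.14, 3.14, 3.14].

## Interface

Orientations are given as a unit quaternion [x, y, z, w].
In Python, from bench import move_ptp, servo_line, goto_joints, move_gripper, sleep, inverse_kinematics, capture, PlanningError, close_job, spot_in, silhouettes, current_clock, current_joint_pos, current_qvel, current_joint_torque, current_position, current_orientation, current_force, current_torque, current_finger_gap, current_grip_force gives the robot as it stands. Calls block until the motion is done:
- move_ptp(position, orientation): joint-space move of the TCP to a pose.
- servo_line(position, orientation=None, rate=0.15, contact_N=None): straight line of the TCP; orientation=None keeps the orientation; rate is the mean speed in m/s. With contact_N (N) it stops when the force on the tool has changed by that much, and returns True; else False.
- goto_joints(angles): joint-space move.
- move_gripper(opening): finger opening in m; the grip force is fixed at half the most; returns when the fingers have stopped.
- sleep(seconds).
- inverse_kinematics(position, orientation): joint angles nearest the present ones, or None.
- capture(name): name is "scene" or "top" or "wrist"; returns a dict with "image" (384x512x3 uint8, blue, green, red), "range_z" (384x512 float32, m along the optical axis (not along the pixel's ray), 0 where there is no reading), "intrinsics" (3x3 intrinsics, pixels), "R" (3x3) and "t" (3): a world point X has camera coordinates R X + t. Camera axes: x right, y down, z forward; pixel columns grow to the right and rows downward; lengths in m; the calibration is good to about 2 mm. The wrist camera is an equidistant fisheye: a pixel r from the principal point sees the ray r / f radians off the axis. A picture is of the moment at which its call begins.
A pose or a line that the arm cannot do raises PlanningError and nothing moves.
- close_job(): hands the job in; it is judged then, once.
Trained networks look in the newest picture that a camera, given by its name, has taken for a name from the list of things; names that differ only in an ending like _2 or _b are one class to them, and where a whole thing is asked for, a point or a joint stands for the part that bears it (a point fixed in the world has none). Each returns a list of dicts, best first, with "conf" (0 to 1); they miss things now and then, are a little off and sometimes report something else, mostly with a low value. They report only what shows in the picture. A call takes as long as a camera call. They do not tell look-alikes from the thing itself.
- spot_in(camera, query): "xy" ([column, row] in pixels, amid what is visible of it).
- silhouettes(camera, query): "region" (384x512 bool, what is visible of it) and "xy" ([column, row] in pixels, amid what is visible of it).
Readings, each from a call of its own:
- current_clock(): time.
- current_joint_pos(): joint angles.
- current_qvel(): joint speeds.
- current_joint_torque(): joint torques, N m.
- current_position(): TCP position.
- current_orientation(): TCP orientation.
- current_force(): force on the tool from outside, world axes, zero at the start.
- current_torque(): the same for the moment, N m.
- current_finger_gap(): finger opening in m.
- current_grip_force(): force on a finger pad.
Only numpy, scipy, OpenCV 4.12 (cv2) and the standard library are available. Lean on these libraries where they do the work, as an engineer would, in place of code of your own. Each camera call takes 0.05 s, during which the arm holds its last target. There are 200 camera calls.

## Working session

There is one attempt and no reset: what is moved stays moved. The work goes in short steps, each a Python script; the robot and the scene stay as the last script left them, time stands still between calls to the robot, and variables do not carry over. Pictures are saved under pics/ and viewed, at most 14 in all, crops included, and the job is handed in when it is done.

```bash
ls; mkdir -p pics; python3 - <<'E'
from bench import *
import cv2
for n in("scene","top"):
    c=capture(n); cv2.imwrite(f"pics/{n}0.png",c["image"]); print(n,c["intrinsics"].tolist(),c["R"].round(3).tolist(),c["t"].round(3).tolist(),(c["range_z"]>0).mean())
print(current_clock(),current_orientation())
E
```

```text
pics
scene [[354.91624445335486, 0.0, 249.3788602861083], [0.0, 354.91624445335486, 192.02608050209628], [0.0, 0.0, 1.0]] [[0.448, 0.894, -0.01], [0.611, -0.315, -0.726], [-0.652, 0.319, -0.688]] [-0.172, -0.25, 1.317] 0.9962412516276041
top [[499.5879292773206, 0.0, 257.70794684922294], [0.0, 499.5879292773206, 189.65268417140106], [0.0, 0.0, 1.0]] [[-0.025, -1.0, -0.002], [-0.992, 0.025, -0.125], [0.126, -0.001, -0.992]] [-0.043, 0.527, 1.659] 0.9959665934244791
0.1 [ 9.85853677e-01  1.67606164e-01 -5.67070377e-05 -8.35560678e-04]
```

View pics/top0.png

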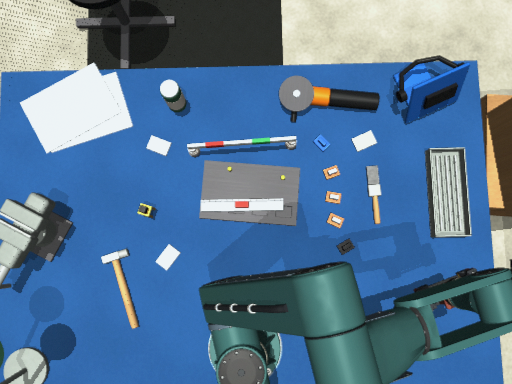

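View pics/scene0.png

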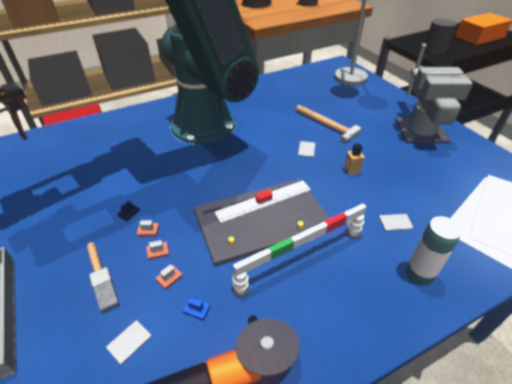

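The top view shows the jig at (250,193), the straightedge grip at (241,204) and pins at (230,169) and (283,177). The saddle is at (146,210) and the copper blocks are at (332,172), (333,197) and (335,220). Blue (322,143) and black (346,246) are look-alikes. On the bar, green is at (262,140) and red at (213,145). The scene view agrees and shows three copper blocks.

```bash
cat > h.py <<'E'
import numpy as np, cv2
from bench import *
from scipy.spatial.transform import Rotation as Rn
def cloud(c,cam):
    """world point of every pixel from the depth image"""
    K=c["intrinsics"]; v,u=np.mgrid[0:384,0:512].astype(float)
    x=(u-K[0,2])/K[0,0]; y=(v-K[1,2])/K[1,1]
    if cam=="wrist":
        r=np.hypot(x,y)+1e-12; s=np.tan(np.minimum(r,1.5))/r; x,y=x*s,y*s
    z=c["range_z"]; P=np.stack([x*z,y*z,z],-1)
    return (P-c["t"])@c["R"]
def ray_at(c,cam,uv,z):
    """world points of pixels uv on the plane of height z"""
    K=c["intrinsics"]; uv=np.atleast_2d(uv).astype(float)
    x=(uv[:,0]-K[0,2])/K[0,0]; y=(uv[:,1]-K[1,2])/K[1,1]
    if cam=="wrist":
        r=np.hypot(x,y)+1e-12; x,y,d=np.sin(r)*x/r,np.sin(r)*y/r,np.cos(r)
    else: d=np.ones_like(x)
    D=np.stack([x,y,d],-1)@c["R"]; o=-c["R"].T@c["t"]
    return o+D*((z-o[2])/D[:,2])[:,None]
RANGES=dict(copper=((5,90,90),(17,255,255)),yellow=((22,120,110),(35,255,255)),green=((45,110,50),(80,255,255)),red=((172,120,90),(180,255,255)),red0=((0,150,90),(4,255,255)))
def cmask(img,n):
    h=cv2.cvtColor(img,cv2.COLOR_BGR2HSV); m=cv2.inRange(h,*RANGES[n])
    if n=="red": m|=cv2.inRange(h,*RANGES["red0"])
    return m
def blobs(m,amin=15):
    n,L,s,ce=cv2.connectedComponentsWithStats(m)
    return [(L==i,s[i,4],ce[i]) for i in range(1,n) if s[i,4]>=amin]
def down(yaw):
    """tool down, closing line (tool y) at yaw from world y"""
    return (Rn.from_euler("z",yaw)*Rn.from_quat([1,0,0,0])).as_quat()
def rect(P):
    (c,(w,h),a)=cv2.minAreaRect((P[:,:2]*1000).astype(np.float32))
    if w<h: w,h,a=h,w,a+90
    return np.round([c[0],c[1]],1),round(w,1),round(h,1),round((a+90)%180-90,1) # long side angle from x
E
python3 - <<'E'
from h import *
for n in("top","scene"):
    c=capture(n); P=cloud(c,n); print(n)
    for k in("copper","yellow","green","red"):
        for m,a,ce in blobs(cmask(c["image"],k),6):
            q=P[m]; med=np.median(q,0)
            if 0.3<med[0]<1 and abs(med[1])<.5: print(k,a,ce.round(),med.round(3),q[:,2].max().round(3),rect(q))
    for k in("jig","straightedge","saddle","block1","earth_bar"):
        for s in silhouettes(n,k):
            q=P[s["region"]]
            print(k,round(s["conf"],2),np.round(s["xy"]),np.median(q,0).round(3),np.percentile(q[:,2],98).round(3),rect(q))
E
```

```text
top
copper 202 [321.  97.] [ 0.829 -0.281  0.055] 0.07 (array([ 844.6, -281.7]), 62.7, 61.6, 82.0)
copper 86 [330. 172.] [ 0.579 -0.306  0.014] 0.036 (array([ 583.7, -309.4]), 48.6, 35.3, -71.7)
copper 95 [333. 197.] [ 0.492 -0.31   0.012] 0.023 (array([ 496. , -312.8]), 48.1, 35.0, 77.7)
copper 47 [375. 211.] [ 0.441 -0.45   0.017] 0.025 (array([ 447.2, -451.4]), 89.8, 16.2, 12.0)
copper 100 [334. 220.] [ 0.417 -0.311  0.013] 1.712 (array([ 382.3, -194.3]), 307.1, 54.4, -73.7)
yellow 22 [321.  95.] [ 0.84  -0.276  0.065] 0.07 (array([ 841.5, -281.2]), 44.2, 8.2, 84.1)
yellow 14 [229. 168.] [0.601 0.039 0.031] 0.045 (array([600.8,  38.1]), 11.0, 10.0, -2.3)
yellow 16 [282. 177.] [ 0.567 -0.142  0.033] 0.04 (array([ 567.5, -142.2]), 12.9, 11.2, -4.7)
yellow 48 [146. 210.] [0.463 0.31  0.065] 0.099 (array([464.1, 318.9]), 36.1, 32.5, 72.6)
green 93 [261. 140.] [ 0.68  -0.068  0.1  ] 1.712 (array([501.3, -73.9]), 375.4, 56.3, 1.4)
red 85 [214. 144.] [0.672 0.083 0.1  ] 0.108 (array([674.7,  83.7]), 54.1, 14.9, -89.6)
red 60 [242. 204.] [ 0.476 -0.001  0.05 ] 0.059 (array([476.2,  -1.1])
[... 2426 characters left out ...]
), 1024.4, 49.7, -38.9)
saddle 0.64 [354. 162.] [0.475 0.311 0.05 ] 0.097 (array([748.4,  32.8]), 1016.2, 50.6, -45.2)
saddle 0.18 [396. 221.] [0.695 0.284 0.005] 0.008 (array([863.7, -22.5]), 782.9, 80.1, -61.0)
block1 0.95 [168. 274.] [ 0.589 -0.311  0.013] 0.037 (array([ 583.8, -310.9]), 47.1, 36.5, -70.5)
block1 0.87 [145. 229.] [ 0.423 -0.318  0.012] 0.037 (array([ 727.3, -344. ]), 720.0, 57.6, -4.8)
block1 0.8 [197. 309.] [ 0.693 -0.284  0.012] 0.037 (array([ 682.1, -281.2]), 56.3, 44.4, 41.5)
block1 0.73 [155. 251.] [ 0.502 -0.315  0.012] 0.037 (array([ 770.7, -341.2]), 633.3, 53.5, -5.6)
block1 0.54 [125. 211.] [ 0.335 -0.351  0.012] 0.037 (array([ 324.4, -352.3]), 48.0, 46.7, -60.5)
```

```bash
python3 - <<'E'
from h import *
for y in(-np.pi/2,0,np.pi/2):
    print(y,inverse_kinematics([.5,-.03,.38],down(y)))
move_ptp([.46,-.03,.40],down(np.pi/2)); print(current_clock(),current_joint_pos())
c=capture("wrist"); print(c["intrinsics"][0],(-c["R"].T@c["t"]),c["R"])
cv2.imwrite("pics/w1.png",c["image"])
np.savez("w1.npz",**c); t=capture("top"); cv2.imwrite("pics/top1.png",t["image"])
P=cloud(c,"wrist")
for k in("copper","yellow","green","red"):
    for m,a,ce in blobs(cmask(c["image"],k),30):
        q=P[m]; med=np.median(q,0)
        if 0.3<med[0]<1 and abs(med[1])<.5: print(k,a,ce.round(),med.round(4),q[:,2].max().round(3),rect(q))
E
```

```text
-1.5707963267948966 [-1.97918284e-01  1.02868825e-01  1.46983185e+00 -4.44089210e-16
  1.56889198e+00  2.94367437e+00]
0 [-1.97918284e-01  1.02868825e-01  1.46983185e+00 -4.44089210e-16
  1.56889198e+00  1.37287804e+00]
1.5707963267948966 [-1.97918284e-01  1.02868825e-01  1.46983185e+00 -4.44089210e-16
  1.56889198e+00 -1.97918284e-01]
2.925 [-2.16363214e-01  3.06149995e-02  1.50370600e+00 -2.68659469e-04
  1.60782750e+00 -2.15153793e-01]
[297.31863964   0.         258.78258718] [0.45998935 0.04026217 0.56072926] [[ 9.99998684e-01 -1.05756928e-03 -1.23001221e-03]
 [-6.95411472e-04 -9.64537648e-01  2.63944391e-01]
 [-1.46553257e-03 -2.63943189e-01 -9.64537115e-01]]
copper 130 [313. 277.] [ 0.5746 -0.2938  0.0116] 0.561 (array([ 512.5, -137.8]), 369.8, 33.3, -68.4)
copper 102 [240. 279.] [ 0.4208 -0.297   0.0114] 0.561 (array([ 431.6, -131.9]), 347.4, 34.7, 86.3)
copper 121 [276. 278.] [ 0.4935 -0.2952  0.0115] 0.561 (array([ 486.7, -131.8]), 346.6, 34.6, -86.9)
copper 73 [253. 332.] [ 0.445  -0.4497  0.0118] 0.016 (array([ 446.2, -449.7]), 88.4, 4.8, 2.5)
yellow 52 [335. 118.] [0.5963 0.0375 0.0324] 0.561 (array([534.3,  36.1]), 148.4, 11.3, 1.2)
yellow 49 [313. 213.] [ 0.5627 -0.141   0.0322] 0.561 (array([511.7, -57.6]), 220.9, 13.9, -58.6)
green 89 [475.  29.] [0.812  0.2112 0.158 ] 0.161 (array([818.4, 210. ]), 53.7, 18.9, -66.4)
green 383 [385. 185.] [ 0.6745 -0.0706  0.0984] 0.102 (array([678.7, -70.7]), 55.9, 14.4, -86.4)
red 295 [388.  94.] [0.6693 0.0818 0.0988] 0.561 (array([567.8,  76. ]), 219.9, 56.6, 3.9)
red 206 [267. 139.] [ 0.4735 -0.0023  0.049 ] 0.561 (array([472.9,  10.1]), 62.8, 19.2, -83.8)
```

View pics/w1.png

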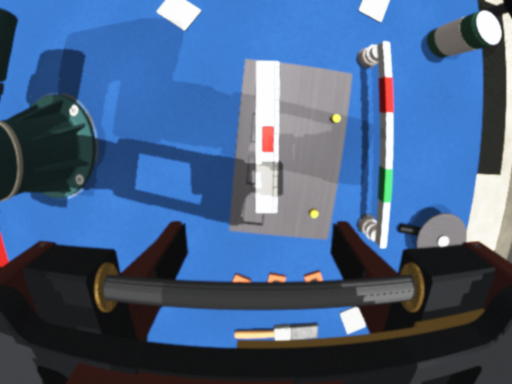

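View pics/top1.png

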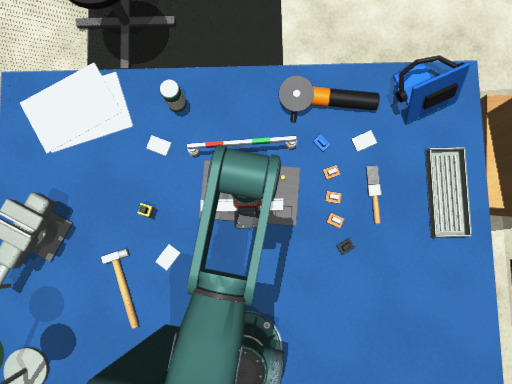

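Wrist view: straightedge with its grip at (267,139), pins at (336,118) and (314,213). The top view now shows the near bench clear, so there are only three copper blocks.

```bash
cat >> h.py <<'E'
def white(c,P,zlo,zhi):
    h=cv2.cvtColor(c["image"],cv2.COLOR_BGR2HSV)
    m=(h[...,1]<60)&(h[...,2]>150)&(P[...,2]>zlo)&(P[...,2]<zhi)&(P[...,0]>.38)&(P[...,0]<.64)&(abs(P[...,1])<.25)
    return max(blobs(m.astype(np.uint8)),key=lambda b:b[1])[0]
E
python3 - <<'E'
from h import *
c=dict(np.load("w1.npz")); P=cloud(c,"wrist")
print("edge",rect(P[white(c,P,.022,.032)]))
h=cv2.cvtColor(c["image"],cv2.COLOR_BGR2HSV)
m=(P[...,2]>.011)&(P[...,2]<.021)&(P[...,0]>.38)&(P[...,0]<.66)&(abs(P[...,1]+.03)<.22)&(h[...,1]<90)
b=max(blobs(m.astype(np.uint8)),key=lambda b:b[1])
print("jig",rect(P[b[0]]),np.median(P[b[0]][:,2]))
# go and take the grip
e=rect(P[white(c,P,.022,.032)]); yaw=np.radians((e[3]-90+90)%180-90); print(np.degrees(yaw))
g=P[(cmask(c["image"],"red")>0)&(P[...,0]>.42)&(P[...,0]<.53)&(abs(P[...,1])<.06)&(P[...,2]>.044)&(P[...,2]<.054)]
gc=(g.max(0)+g.min(0))/2; print(gc,np.ptp(g,0),rect(g))
move_ptp([gc[0],gc[1],.2],down(np.pi/2+yaw))
w=capture("wrist"); P=cloud(w,"wrist"); cv2.imwrite("pics/w2.png",w["image"])
g=P[(cmask(w["image"],"red")>0)&(P[...,0]>.42)&(P[...,0]<.53)&(abs(P[...,1])<.06)&(P[...,2]>.044)&(P[...,2]<.054)]
print((g.max(0)+g.min(0))/2,rect(g))
for mm,a,ce in blobs(cmask(w["image"],"yellow"),30): print("pin",ce.round(),np.median(P[mm],0).round(4),P[mm][:,2].max())
E
```

```text
edge (array([474.6,  -1.8]), 280.6, 40.9, 89.9)
jig (array([516.1, -29.2]), 330.4, 200.2, 84.0) 0.01509750416729939
-0.09999999999999432
[ 0.47434529 -0.00152496  0.0491865 ] [0.01559934 0.03834332 0.00505948] (array([474.3,  -1.5]), 38.3, 15.6, -89.9)
[ 4.74373921e-01 -2.91502500e-04  4.76633267e-02] (array([ 4.743e+02, -3.000e-01]), 44.2, 17.6, -89.9)
pin [364. 144.] [0.5972 0.0388 0.0327] 0.3619595445283602
pin [325. 277.] [ 0.562  -0.1363  0.0287] 0.3619595445283602
```

View pics/w2.png

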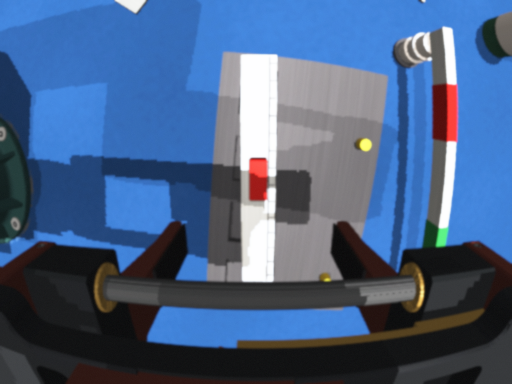

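The grip is at (259,178), yaw ≈ 0; the second view agrees with the first. Next I grasp it and slide it to the pins.

```bash
python3 - <<'E'
from h import *
th=np.radians(-10.7); n=np.array([np.cos(th),np.sin(th),0]); t=np.array([-n[1],n[0],0])
mid=np.array([.580,-.052,0]); tgt=mid-.027*n+.03*t; z=.028
servo_line([.4744,-.001,.07],down(np.pi/2)); move_gripper(.05)
print(servo_line([.4744,-.001,z],rate=.05,contact_N=8),current_position())
move_gripper(0); print("gap",current_finger_gap(),current_grip_force())
a=tgt-.010*n; a[2]=z+.0005
servo_line(a,down(np.pi/2+th),rate=.08); print(current_position(),current_force())
b=tgt+.012*n; b[2]=z+.0005
print(servo_line(b,rate=.02,contact_N=6),current_position(),current_force(),current_torque(),"expected",tgt)
move_gripper(.027); print(current_finger_gap())
p=current_position(); b=np.array(p)+.015*n
print(servo_line(b,rate=.015,contact_N=8),current_position(),current_force(),current_torque())
p=np.array(current_position()); servo_line(p-.0033*n,rate=.03); 
servo_line(p-.0033*n+[0,0,.09]); print(current_clock())
move_gripper(.088)
q=p-.06*n; move_ptp([q[0],q[1],.3],down(np.pi/2+th))
w=capture("wrist"); P=cloud(w,"wrist"); cv2.imwrite("pics/w3.png",w["image"]); np.savez("w3.npz",**w)
print(rect(P[white(w,P,.022,.032)]))
for mm,a,ce in blobs(cmask(w["image"],"yellow"),30): print("pin",ce.round(),np.median(P[mm],0).round(4))
E
```

```text
False [ 0.47460309 -0.00103955  0.02813767]
gap 0.01978597548672194 29.97994601726532
[ 0.54818303 -0.01546733  0.02821503] [-0.17881347 -0.46357247 -4.12484821]
True [ 0.56035197 -0.01767347  0.02805346] [-2.57462676e-03  1.10337270e-01  3.95067164e+00] [-0.06049447  0.01758845 -0.03952807] expected [ 0.55903945 -0.01750862  0.        ]
0.02701548098934032
True [ 0.56360269 -0.01831687  0.02669589] [ 0.84478586 -0.37233233  0.06601644] [-0.08594161 -0.08669442 -0.01522319]
10.9667
(array([561.2, -17.7]), 278.4, 42.1, 79.1)
pin [318. 124.] [0.5995 0.0345 0.0325]
pin [312. 239.] [ 0.5642 -0.1405  0.033 ]
```

View pics/w3.png

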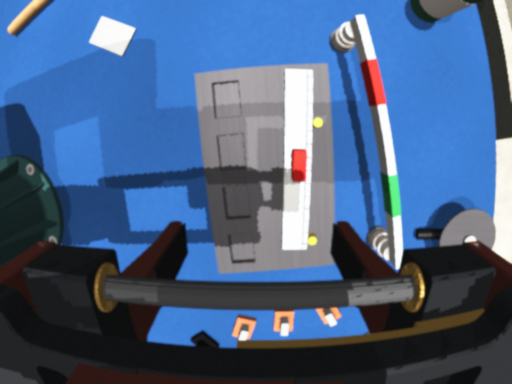

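The straightedge lies along both pins (318,122) and (312,240), but the force readings were ambiguous. I'll repeat the push in small steps, with the fingertips clear of its top.

```bash
python3 - <<'E'
from h import *
th=np.radians(-11.0); n=np.array([np.cos(th),np.sin(th),0])
g=np.array([.5605,-.0177,0])
move_ptp(list((g-[0,0,0])[:2])+[.12],down(np.pi/2+th)); move_gripper(.032)
servo_line(g+[0,0,.032],rate=.06); f0=np.array(current_force()); x0=np.array(current_position()); print(f0,x0)
for k in range(1,16):
    q=g+n*.001*k; q[2]=.032; servo_line(q,rate=.01); sleep(.1)
    f=np.array(current_force())-f0; p=np.array(current_position()); print(k,f.round(2),(f@n).round(2),((p-g)@n*1000).round(2),np.array(current_torque()).round(2))
    if f@n<-10: break
q=p-.004*n-(f*0); servo_line(q,rate=.03); print(np.array(current_force())-f0)
servo_line(q+[0,0,.09]); print(current_clock()); move_gripper(.088)
E
```

```text
[0.25560679 0.19242432 0.02553382] [ 0.56080094 -0.01774738  0.0323685 ]
1 [-0.61 -0.93  0.18] -0.42 1.05 [-0.04 -0.04 -0.03]
2 [-1.2   0.45  0.25] -1.26 1.98 [-0.05 -0.04  0.01]
3 [ 0.25 -0.3   1.29] 0.31 3.0 [-0.06 -0.07 -0.02]
4 [-0.05  0.51  0.07] -0.15 4.01 [-0.05 -0.05 -0.01]
5 [-0.55 -0.08 -0.66] -0.52 4.99 [-0.02 -0.07 -0.  ]
6 [-0.05  0.32  0.04] -0.11 6.01 [-0.06 -0.07  0.02]
7 [-2.81  0.03  1.28] -2.76 6.22 [0.08 0.47 0.  ]
8 [-5.6   0.8   3.17] -5.65 6.25 [0.14 0.86 0.  ]
9 [-7.01  0.44  4.23] -6.97 6.26 [0.13 1.14 0.07]
10 [-8.16  0.85  5.31] -8.17 6.33 [0.22 1.39 0.05]
11 [-9.68  1.09  6.37] -9.71 6.36 [0.3  1.7  0.03]
12 [-12.23   3.13   9.36] -12.6 6.37 [0.37 2.07 0.04]
[-0.45819892 -0.1871524   0.35308359]
21.65
```

The straightedge is firmly seated: 12 N push with no further travel. Now a closer look at the blocks and the pockets.

```bash
cat >> h.py <<'E'
def zblob(P,box,zlo,zhi,amin=30):
    m=(P[...,2]>zlo)&(P[...,2]<zhi)&(P[...,0]>box[0])&(P[...,0]<box[1])&(P[...,1]>box[2])&(P[...,1]<box[3])
    return [b for b in blobs(m.astype(np.uint8),amin)]
def blocks(c,P,cam="wrist"):
    """copper blocks: base rect and lug-top rect"""
    out=[]
    m0=cv2.dilate(cmask(c["image"],"copper"),np.ones((3,3)))
    for m,a,ce in blobs(cv2.morphologyEx(m0,cv2.MORPH_CLOSE,np.ones((9,9))),80):
        q=P[m]; med=np.median(q,0); q=q[np.hypot(*(q-med)[:,:2].T)<.045]
        lug=q[(q[:,2]>.030)&(q[:,2]<.056)]; base=q[(q[:,2]>.007)&(q[:,2]<.018)]
        if len(base)>30 and len(lug)>8: out.append((rect(base),rect(lug),lug[:,2].max().round(4),len(lug),ce.round()))
    return out
E
python3 - <<'E'
from h import *
move_ptp([.50,-.37,.25],down(np.pi/2))
w=capture("wrist"); P=cloud(w,"wrist"); cv2.imwrite("pics/w4.png",w["image"]); np.savez("w4.npz",**w)
for b in blocks(w,P): print(b)
E
```

```text
((array([ 493.7, -314.3]), 49.9, 35.6, 77.9), (array([ 487.3, -310.4]), 15.4, 0.7, 78.7), np.float64(0.0353), 11, array([258., 127.]))
((array([ 414.7, -318.1]), 50.5, 36.6, 63.8), (array([ 415.1, -317.8]), 29.8, 14.1, 64.0), np.float64(0.0378), 164, array([197., 132.]))
((array([ 580.9, -312.5]), 49.7, 36.1, -71.3), (array([ 576.4, -315.3]), 31.6, 10.2, -49.8), np.float64(0.0362), 17, array([315., 132.]))
```

View pics/w4.png

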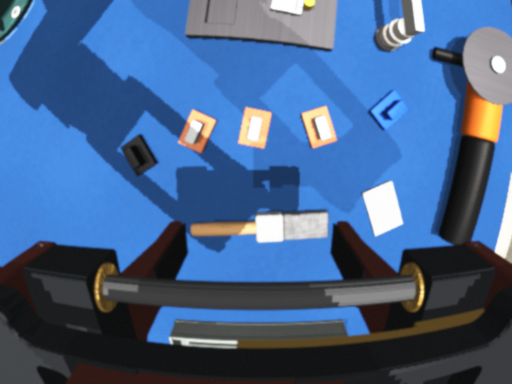

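The three copper blocks are at (197,132), (256,127) and (318,127). Now locating the pocket floors in the saved view w3.

```bash
python3 - <<'E'
from h import *
c=dict(np.load("w3.npz")); P=cloud(c,"wrist")
J=np.array([.5161,-.0292]); a=np.radians(-6); R=np.array([[np.cos(a),-np.sin(a)],[np.sin(a),np.cos(a)]])
m=(P[...,2]>.011)&(P[...,2]<.021)&(P[...,0]>.38)&(P[...,0]<.66)&(abs(P[...,1]+.03)<.22)&(cv2.cvtColor(c["image"],cv2.COLOR_BGR2HSV)[...,1]<90)
b=max(blobs(m.astype(np.uint8)),key=lambda b:b[1]); print("jig",rect(P[b[0]]))
for k,y in enumerate((-.12,-.04,.04,.12)):
    p=J+R@[-.055,y]
    for mm,A,ce in zblob(P,(p[0]-.04,p[0]+.04,p[1]-.045,p[1]+.045),.0,.0075,60): 
        if abs(np.median(P[mm],0)[:2]-p).max()<.015: print(k,p.round(4),A,ce.round(),np.median(P[mm],0).round(4),rect(P[mm]))
E
```

```text
jig (array([516.3, -29.3]), 330.5, 200.0, 84.0)
0 [ 0.4489 -0.1428] 600 [242. 247.] [ 0.448  -0.1455  0.0033] (array([ 448.2, -145.5]), 51.3, 37.3, 83.8)
1 [ 0.4572 -0.0632] 753 [236. 201.] [ 0.4558 -0.0652  0.0034] (array([456. , -65.3]), 51.2, 38.7, 83.6)
2 [0.4656 0.0163] 825 [231. 151.] [0.4648 0.0156 0.0032] (array([465.2,  15.4]), 52.4, 39.0, 83.3)
3 [0.4739 0.0959] 868 [227.  99.] [0.4736 0.0958 0.003 ] (array([473.6,  95.9]), 53.4, 39.0, 83.5)
```

```bash
cat >> h.py <<'E'
J=np.array([.5162,-.0293]); JA=np.radians(-6.2)
def pocket(k):
    c,s=np.cos(JA),np.sin(JA); x,y=-.055,(-.12,-.04,.04,.12)[k]
    return J+[c*x-s*y,s*x+c*y]
def look_block(xy):
    """nearest copper block to xy, seen from above it: x, y, yaw"""
    move_ptp([xy[0],xy[1]-.07,.2],down(np.pi/2)); w=capture("wrist"); P=cloud(w,"wrist")
    L=blocks(w,P); b=min(L,key=lambda b:np.hypot(*(b[0][0]/1000-xy))); print("look",b)
    return b[0][0]/1000, np.radians((b[0][3]-90+90)%180-90)
def pick(xy,yaw):
    o=down(np.pi/2+yaw); move_ptp([*xy,.09],o); move_gripper(.045)
    hit=servo_line([*xy,.015],rate=.08,contact_N=10); print("down",hit,current_position()); 
    if hit: return False
    move_gripper(0); print("gap",current_finger_gap()); servo_line([*xy,.09],rate=.2)
    print("held",current_finger_gap()); return abs(current_finger_gap()-.014)<.004
def insert(k):
    p=pocket(k); o=down(np.pi/2+JA); move_ptp([*p,.09],o); servo_line([*p,.036],rate=.08)
    u,v=np.array([np.cos(JA),np.sin(JA)]),np.array([-np.sin(JA),np.cos(JA)])
    for dx,dy in [(0,0),(0,1.5),(0,-1.5),(1.5,0),(-1.5,0),(1.5,1.5),(1.5,-1.5),(-1.5,1.5),(-1.5,-1.5),(0,3),(0,-3),(2.5,0),(-2.5,0)]:
        q=p+u*dx/1000+v*dy/1000
        servo_line([*q,.036],rate=.05); servo_line([*q,.0185],rate=.03,contact_N=10)
        z=current_position()[2]; print("try",dx,dy,"z",round(z,4))
        if z<.0225: break
    else: return False
    q=current_position(); print(servo_line([q[0],q[1],.0165],rate=.02,contact_N=15),current_position(),current_force())
    move_gripper(.034); servo_line([q[0],q[1],.09],rate=.2); return True
E
python3 - <<'E'
from h import *
xy,yaw=look_block(np.array([.4937,-.3143]))
if pick(xy,yaw): print(insert(1))
print(current_clock())
E
```

```text
look ((array([ 494. , -314.2]), 49.9, 35.4, 78.6), (array([ 487.7, -317.1]), 29.4, 12.2, -72.4), np.float64(0.0363), 48, array([258., 121.]))
down False [ 0.49437418 -0.31449534  0.01544744]
gap 0.014120493161323862
held 0.013810144417641139
try 0 0 z 0.019
True [ 0.45684077 -0.06312973  0.01786283] [-1.15188969 -0.03014301  3.7634197 ]
True
31.9417
```

```bash
python3 - <<'E'
from h import *
for x0,k in ((np.array([.4147,-.3181]),2),(np.array([.5809,-.3125]),0)):
    xy,yaw=look_block(x0)
    if not pick(xy,yaw): print("pick failed"); break
    print(insert(k),current_clock())
move_ptp([.44,-.12,.34],down(np.pi/2)); move_gripper(.088)
w=capture("wrist"); P=cloud(w,"wrist"); cv2.imwrite("pics/w5.png",w["image"])
for k in(0,1,2):
    p=pocket(k); q=P[(np.hypot(P[...,0]-p[0],P[...,1]-p[1])<.02)]; l=q[(q[:,2]>.036)&(q[:,2]<.05)]; b=q[(q[:,2]>.008)&(q[:,2]<.024)]
    print(k,"lug z",np.median(l[:,2]).round(4),"base z",np.median(b[:,2]).round(4))
print("edge",rect(P[white(w,P,.022,.032)]))
for mm,a,ce in blobs(cmask(w["image"],"yellow"),30): print("pin",ce.round(),np.median(P[mm],0).round(4))
move_ptp([.463,.242,.25],down(np.pi/2)); s=capture("wrist"); cv2.imwrite("pics/w6.png",s["image"]); np.savez("w6.npz",**s)
P=cloud(s,"wrist")
for lo,hi in ((.055,.07),(.088,.104)):
    for mm,a,ce in zblob(P,(.38,.56,.22,.4),lo,hi): print(lo,ce.round(),rect(P[mm]),np.median(P[mm][:,2]))
E
```

```text
look ((array([ 578.9, -312.8]), 51.1, 33.5, -72.3), (array([ 574.7, -312.9]), 29.7, 7.0, -83.6), np.float64(0.0344), 10, array([387., 117.]))
down False [ 0.5793582  -0.31310731  0.01553815]
gap 0.014018967512673996
held 0.013802101193245944
try 0 0 z 0.0191
True [0.46551624 0.01644582 0.01788224] [-0.50147469 -0.43754676  4.53552782]
True 40.9583
look ((array([ 415.2, -317.8]), 50.1, 36.6, 63.7), (array([ 416.6, -318.8]), 31.0, 6.6, 72.9), np.float64(0.0351), 17, array([132., 125.]))
down False [ 0.41551505 -0.31809101  0.01538702]
gap 0.013465923153077531
held 0.013964700326442354
try 0 0 z 0.019
True [ 0.44823504 -0.14266565  0.01792138] [-0.80627061 -0.66998606  4.28877016]
True 49.675
0 lug z 0.0391 base z 0.0152
1 lug z 0.039 base z 0.015
2 lug z 0.0389 base z 0.015
edge (array([560.1, -18.3]), 279.7, 42.2, 79.5)
pin [357.  66.] [0.5973 0.0361 0.0326]
pin [334. 173.] [ 0.5641 -0.1423  0.0327]
0.055 [258. 109.] (array([462. , 319.8]), 40.0, 36.3, 70.5) 0.06396080497910182
0.088 [258. 108.] (array([462.2, 319.7]), 22.6, 21.6, 70.4) 0.09587011814643762
```

```bash
python3 -c "
import cv2,numpy as np
cv2.imwrite('pics/w56.png',cv2.resize(np.hstack([cv2.imread('pics/w5.png'),cv2.imread('pics/w6.png')]),(800,300)))"
```

```text
(no output)
```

View pics/w56.png

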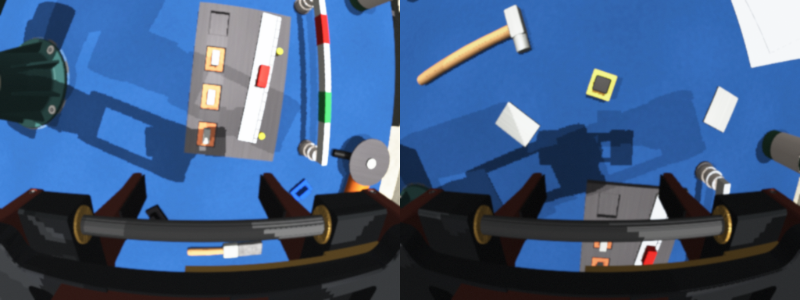

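All three blocks are home (lug tops at 0.039 by depth) and the straightedge is still against the pins. The saddle is at (602,85) in the joined picture. Now measuring the bar.

```bash
cat >> h.py <<'E'
def bar():
    w=capture("wrist"); P=cloud(w,"wrist"); r={}
    m=(P[...,2]>.092)&(P[...,2]<.106)&(P[...,0]>.62)&(P[...,0]<.74)&(abs(P[...,1])<.22)
    ys=P[m]; b=np.arange(ys[:,1].min()+.01,ys[:,1].max()-.01,.01); mid=[]
    for y in b:
        q=ys[abs(ys[:,1]-y)<.005]
        if len(q)>10: mid.append((y,(q[:,0].min()+q[:,0].max())/2,np.ptp(q[:,0])))
    mid=np.array(mid); s,i=np.polyfit(mid[:,0],mid[:,1],1); print("bar x=%.4f%+.4f y"%(i,s),"res",np.std(mid[:,1]-s*mid[:,0]-i),"width",mid[:,2].mean(),"z",np.median(ys[:,2]),mid[0,0],mid[-1,0])
    for k in("red","green"):
        q=P[(cmask(w["image"],k)>0)&m]; y=(np.percentile(q[:,1],1)+np.percentile(q[:,1],99))/2
        r[k]=np.array([s*y+i,y]); print(k,r[k].round(4),np.percentile(q[:,1],[1,99]).round(4))
    return r,np.arctan(-s),w
E
python3 - <<'E'
from h import *
move_ptp([.60,-.08,.38],down(np.pi/2)); r,a,w=bar(); print(np.degrees(a))
move_ptp([.66,-.08,.34],down(np.pi/2)); r,a,w=bar(); print(np.degrees(a),current_clock()); cv2.imwrite("pics/w7.png",w["image"])
E
```

```text
bar x=0.6754-0.0525 y res 0.000299951737564243 width 0.012127831654353764 z 0.09911175387117775 -0.17517924572931667 0.15482075427068362
red [0.6711 0.082 ] [0.0555 0.1086]
green [ 0.6792 -0.0712] [-0.099  -0.0433]
3.0052949160695333
bar x=0.6757-0.0481 y res 0.0003265011514671926 width 0.01162468920013358 z 0.09914292808393566 -0.17524486429601363 0.14475513570398665
red [0.6717 0.0828] [0.0568 0.1087]
green [ 0.6792 -0.0715] [-0.0992 -0.0439]
2.755627922352529 54.9833
```

```bash
python3 - <<'E'
from h import *
sy=np.radians(-19.5); by=np.radians(2.9); s=[.4621,.3198]; o=down(np.pi/2+sy); ob=down(np.pi/2+by)
G=np.array([.6793,-.0715]); R=np.array([.6716,.0825])
move_ptp([*s,.17],o); move_gripper(.045)
print(servo_line([*s,.069],rate=.08,contact_N=10),current_position())
move_gripper(0); print("gap",current_finger_gap())
servo_line([*s,.26],rate=.2); print(current_finger_gap())
move_ptp([*G,.26],ob); f=np.array(current_force()); print(f)
servo_line([*G,.18],rate=.1)
w=capture("wrist"); cv2.imwrite("pics/w8.png",w["image"]); t=capture("scene"); cv2.imwrite("pics/s8.png",t["image"][150:330,180:440])
print(current_position(),current_clock())
a=cv2.resize(w["image"],(400,300)); b=cv2.resize(t["image"][170:320,180:380],(400,300)); cv2.imwrite("pics/c8.png",np.hstack([a,b]))
E
```

```text
False [0.4625082 0.3200154 0.0695034]
gap 0.02168747725357781
0.021714493967646693
[-0.69436691  0.39496015 -3.56904451]
[ 0.68005535 -0.07168327  0.18109442] 63.2333
```

View pics/c8.png

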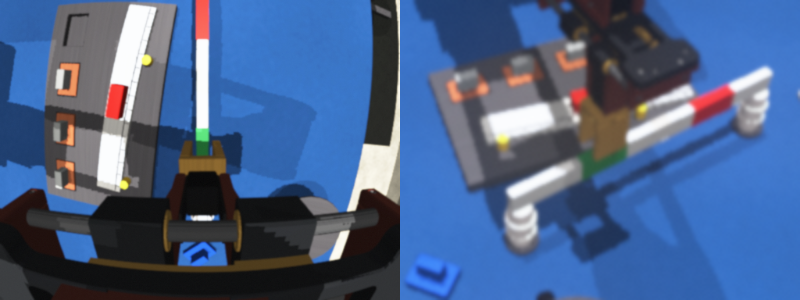

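The saddle is held just above the green part, centred on the bar in the wrist view at (203,160). Lower it, then slide.

```bash
python3 - <<'E'
from h import *
ob=down(np.pi/2+np.radians(2.9)); G=np.array([.6793,-.0715]); R=np.array([.6716,.0825])
h=servo_line([*G,.112],rate=.05,contact_N=6); z=current_position()[2]; print(h,z,current_force())
if z<.118:
    zs=z+.0005
    servo_line([*G,zs],ob,rate=.03); print(current_force())
    print(servo_line([*R,zs],ob,rate=.05,contact_N=25),current_position(),current_force(),current_torque())
    print(current_finger_gap(),current_clock())
    w=capture("wrist"); t=capture("scene"); cv2.imwrite("pics/c9.png",np.hstack([cv2.resize(w["image"],(400,300)),cv2.resize(t["image"][170:320,230:430],(400,300))]))
E
```

```text
True 0.11417740057506422 [0.14831709 0.26701357 5.97156331]
[ 1.05054392 -0.80773771 -4.20956914]
False [0.67162202 0.08237778 0.11466978] [-0.47669429  0.05917654 -4.37522055] [-0.05501764 -0.03624588 -0.01455251]
0.02182576704640036 67.9417
```

View pics/c9.png

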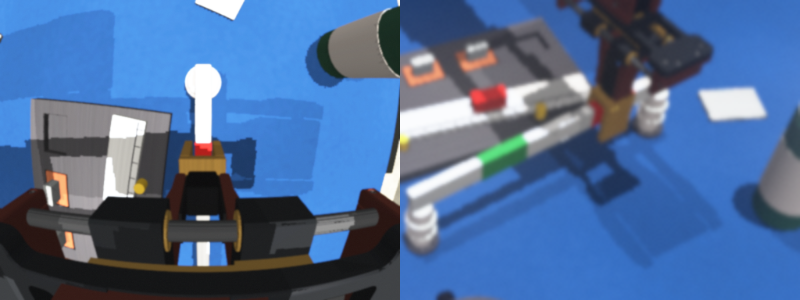

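The saddle is over the red part at (203,150). Set it down, release and verify.

```bash
python3 - <<'E'
from h import *
p=current_position(); print(servo_line([p[0],p[1],.112],rate=.02,contact_N=5),current_position(),current_force())
move_gripper(.045); servo_line([p[0],p[1],.22],rate=.1); move_gripper(.088)
move_ptp([.55,-.09,.36],down(np.pi/2)); sleep(.5); w=capture("wrist"); P=cloud(w,"wrist"); cv2.imwrite("pics/w10.png",w["image"])
for lo,hi in ((.106,.114),(.134,.146)):
    for mm,a,ce in zblob(P,(.6,.75,0,.2),lo,hi,20): print(lo,ce.round(),rect(P[mm]),np.median(P[mm][:,2]).round(4))
m=(cmask(w["image"],"red")>0)&(P[...,2]>.092)&(P[...,2]<.106)&(P[...,0]>.62); print("red y",np.percentile(P[m][:,1],[1,99]).round(4))
for k in(0,1,2):
    q=P[(np.hypot(P[...,0]-pocket(k)[0],P[...,1]-pocket(k)[1])<.02)]; print(k,np.median(q[(q[:,2]>.034)&(q[:,2]<.05)][:,2]).round(4))
print("edge",rect(P[white(w,P,.022,.032)]))
for mm,a,ce in blobs(cmask(w["image"],"yellow"),20): print("pin",ce.round(),np.median(P[mm],0).round(4))
print(current_clock())
E
```

```text
True [0.67184372 0.08240147 0.11413857] [ 0.40187609 -0.22241909  3.76195219]
0.106 [342.  51.] (array([670.8,  82.3]), 40.5, 36.5, -85.5) 0.1089
0.134 [351.  43.] (array([670.8,  81.8]), 22.7, 22.3, 4.3) 0.1406
red y [0.0545 0.1101]
0 0.0392
1 0.039
2 0.0389
edge (array([560.2, -18.2]), 281.0, 41.2, 79.2)
pin [343.  50.] [0.6627 0.0733 0.1092]
pin [337.  53.] [0.6544 0.0699 0.1076]
pin [268. 188.] [ 0.5643 -0.1421  0.0329]
72.4
```

View pics/w10.png

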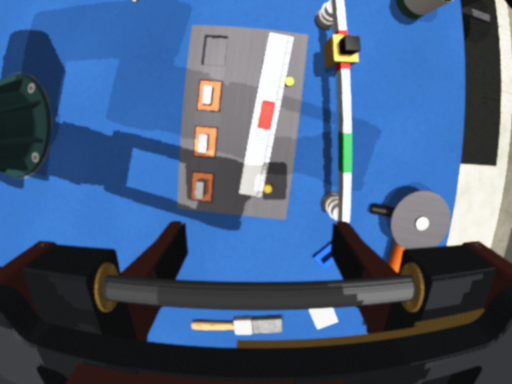

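The saddle hangs centred on red at (342,51), the three blocks are home, and the straightedge is against both pins at (289,81) and (268,188).

```bash
python3 -c "
from bench import *
print(close_job())"
```

```text
the job is handed in; nothing more can be done
None
```

I handed the job in at about 72 s: the straightedge is against both pins, all three copper blocks on the bench are home in the jig, and the saddle hangs at the middle of the red part; no verdict came back.

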